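Set the bench supply to the red line and switch its output on

ROBOT

A 6-joint arm with a two-finger parallel gripper is mounted at the origin on the work surface. World frame = base frame: x ahead of the robot, y to its left, z up, the work surface at z = 0. Lengths are in m, angles in degrees, forces in N, time in s.
With the tool pointing down it reaches from about 0.4 to 0.825 m from the base axis. Payload 7 kg.
Tool frame: the origin (TCP) lies at the very end of the fingers, on their centre line; the grasp point (between the pads) lies 19 mm behind it (r.hold_point_z is the distance from the TCP to the grasp point, in m); x points along the fingers, y is the direction in which the jaws open and shut, and the axes are right-handed (so a half turn about x gives the same grasp; the last joint's range is limited). The gripper opens to 88 mm and grips with 3 to 60 N. Pads are 19 mm wide; open, the fingers measure 130 mm over their backs; the gripper's body (78 mm by 193 mm) begins 47 mm behind the grasp point.
Start: joints at [86.58, 20.546, 0.682, 0, -70.136, -16.507], TCP at [0.23, 0.635, 0.227] pointing down, gripper open.
Joint ranges: [-176.03, 176.03], [-82.01, 121.73], [-58.28, 71.71], [-173.87, 95.51], [-174.79, -0.11], [-173.66, 173.66]. Speed limits (degrees/s): [136.94, 136.94, 172.46, 180, 180, 180].

INTERFACE

Orientations are given as [roll, pitch, yaw] about the fixed x, y, z axes, in that order (R = Rz(yaw) Ry(pitch) Rx(roll)).
In Python, from plant import r gives the robot as it stands. The module is installed in compiled form; this text tells all that it offers.
- The arm moves only by the shell command python3 -m creep 'ROWS' [FORCE]. ROWS is JSON, a list of rows, each a list of 7 numbers: the turn, a rotation vector about the tool's x, y, z in rad, then the shift along the tool's x, y, z in cm, then the opening in per cent of the stroke, from 0 (shut) to 100 (fully open). In form: [[rx, ry, rz, x, y, z, fingers], ...]. A call has 1 to 8 rows; each row shifts and turns the commanded pose from where the row before left it, along the tool's axes as they then stand; what a row does not reach is not made up. A row lasts 1/10 s, in which the tool goes at most 50 mm and 8.59 degrees, less where a joint would pass 70% of its speed; a pose out of reach is approached as far as the arm can. A call is refused whole if a number of a shift passes 5 or a number of a turn 0.15, either way. A call with a gripper value outside its range is refused whole. The fingers move at their own pace and stop on an object; FORCE is the grip in N (left out, the last holds). Time passes only in rows, so rows that do not move let the fingers close. It gives the time, the measured TCP pose, the force and the opening at its end, in the units of the state.
- r.get_state(): the state, without advancing time (a new reading comes with each control period).
- r.capture(name): name is "scene" or "top"; returns (picture, depth): 400x640x3 uint8, blue, green, red; 400x640 float32, m along the optical axis (not along the pixel's ray), 0 where there is no reading.
- r.camera_info(name): a dict with "fovy" (degrees; the focal length in pixels is half the picture's height over the tangent of half this angle, whatever the lens; pixels are square), "cx", "cy" (the principal point, pixels), "dist_coeffs" ([k1, k2, p1, p2, k3] as OpenCV has them; the pictures are not rectified), "camera_from_world" (4x4, takes a point from world to camera coordinates). Camera axes: x right, y down, z forward; pixel columns grow to the right and rows downward; lengths in m; the calibration is good to about 2 mm. A picture is of the moment at which its call begins. camera_info takes no time and is no camera call.
- r.close_job(): hands the job in, once; it reports no verdict.
Trained networks look in the newest picture that a camera, given by its name, has taken for a name from the list of things; names that differ only in an ending like _2 or _b are one class to them, and where a whole thing is asked for, a point or a joint stands for the part that bears it (a point fixed in the world has none). Each returns a list of dicts, best first, with "score" (0 to 1); they miss things now and then, are a little off and sometimes report something else, mostly with a low value. They report only what shows in the picture. A call takes as long as a camera call.
- r.look_for(query, camera): "rect" ([left, top, right, bottom] in pixels, round what is visible of it).
- r.masks_of(query, camera): "pixels" (400x640 bool, what is visible of it) and "rect" ([left, top, right, bottom] in pixels, round what is visible of it).
The state is a dict: "time_s": time; "joints": joint angles; "qd": joint speeds; "joint_torque": joint torques, N m; "tcp_pos": TCP position; "eef_rot": TCP orientation; "contact_force": force on the tool from outside, world axes, zero at the start; "moment": the same for the moment, N m; "gripper_width": finger opening in m.
Only numpy, scipy, OpenCV 4.12 (cv2) and the standard library are available. Lean on these libraries where they do the work, as an engineer would, in place of code of your own. Each camera call takes 0.05 s, during which the arm holds its last target. There are 200 camera calls.

TASK

Push the orange fin of the bench supply's dial round with a fingertip, without pinching it, until the white index mark on the dial lines up with the red line on the scale. Then press the green output button all the way down with a fingertip and let it come back up. Leave the dial on the red line, and leave the other things on the bench where they are.

Things in the scene. Friction and masses are not known exactly. Their poses are not given: they have to be found in the camera images.
- supply: Bench power supply, a fixed white box 220 mm (its x) by 320 mm (its y) by 80 mm high with a flat aluminium panel on top; terminals on its front (-x) side. Origin at the centre of its underside on the bench; x points away from its front, z up. The dial's axis is upright at (0, +60) mm in this frame, the green button at (-45, -105) mm.
- dial (a joint): Angle of the dial about its upright axis, rad, growing counter-clockwise seen from above; 0 when the index mark and fin point along the supply's +x. Stops at -2.4 and 1.6; it starts between -2.0 and -1.4, and the red line lies between -0.6 and 0.6. It has no spring: friction (0.07 N m, about 2 N at the fin) holds it wherever it is left.
- dial_center (a point): Point on the dial's axis at the height of the disc's upper face (92 mm above the bench). The dial is a black disc of 124 mm diameter, 12 mm thick, on the panel, with a hub of 28 mm diameter standing 16 mm above the disc's face.
- fin_center (a point): Centre of the orange fin standing on the disc: 32 mm long radially (14 to 46 mm from the axis), 14 mm thick, 24 mm high, its top 116 mm above the bench, with a white stripe in line with the index mark. This point is 30 mm from the axis, 12 mm above the disc. x: radially outwards; z: up. Pushing its clockwise side turns the dial counter-clockwise; pressing both sides (dial_c2, dial_c3) is a pinch.
- index_mark (a point): Outer end of the white index mark, a radial line 4 mm wide on the dial's rim, in line with the fin; this point is 63 mm from the axis, at the height of the disc's upper face.
- red_line (a point): Point 63 mm from the dial's axis, at the height of the disc's upper face, in the direction of the red line. The red line is radial, 4 mm wide, painted flat on the panel from 65 to 91 mm from the axis among shorter, thin black lines. The dial is set when the index mark is at this point.
- output (a joint): Travel of the green output button, m: 0 up, 0.006 fully down. A spring pushes it back up; fully down takes 5 N.
- output_top (a point): Centre of the top of the green button, a round button of 32 mm diameter on the panel, pressed straight down.
- tin: Small blue tin, 42 mm diameter, 34 mm high, loose on the panel of the supply near its far right corner; origin under its centre. To be left alone.
- mug: White mug, 80 mm diameter, 95 mm high, on the bench to the left of the supply; origin under its centre. To be left alone.
- driver: Red screwdriver lying on the bench in front of the supply; origin under its middle. To be left alone.
- mouse: Computer mouse, 105 x 58 x 33 mm, on the bench to the right of the supply; origin under its centre. To be left alone.
- spool: Solder spool, 54 mm diameter, 40 mm high, on the bench beyond the supply to the left; origin under its centre. To be left alone.
- board: Blue circuit board, 70 x 150 mm, 22 mm high with its parts, lying on the bench beyond the supply; origin under its centre. To be left alone.

How it is judged (in metres and radians):
On the way, in this order (a step that is already met when the one before it is completed fails the run):
1. the dial stands on the red line (within 4 mm at the rim), at rest, the output button still up (horizontal distance between index_mark and red_line below 0.004 m and value of joint output below 0.002 m and velocity of joint dial between -0.1 and 0.1 rad/s), for 0.3 s.
2. the output button is pressed down (more than 4.5 mm of its 6 mm) with the fingers (horizontal distance between index_mark and red_line below 0.004 m and value of joint output above 0.0045 m and contact force between the fingers and output above 0.5 N), for 0.05 s.
At the end, for the whole second after the job is handed in: The index mark is within 4 mm of the red line's direction at the dial's rim and at rest, the output button has been pressed after that and is up again, and the tin, mug, screwdriver, mouse, spool and board are within 15 mm of where they stood (horizontal distance between index_mark and red_line below 0.004 m and value of joint output below 0.002 m and velocity of joint dial between -0.05 and 0.05 rad/s and distance of each of tin, mug, driver, mouse, spool, board from where it was at the start of the episode below 0.015 m); the robot touches nothing.
It fails at once if the output button is pressed while the dial is off the red line (by more than 5 mm at the rim) (value of joint output above 0.003 m and horizontal distance between index_mark and red_line above 0.005 m).
It fails at once if the fin is pinched (pressed on both sides at once) (contact force between the fingers and dial_c2 above 2 N and contact force between the fingers and dial_c3 above 2 N).
It fails at once if one of the tin, mug, screwdriver, mouse, spool and board is moved or lifted (more than 15 mm) (distance of any of tin, mug, driver, mouse, spool, board from where it was at the start of the episode above 0.015 m).
It also fails if it takes over 45 s, if anything falls off the work surface, if the arm or the gripper's body presses on something with over 40 N, if the wrist force passes 120 N, or if a joint passes its speed limit or range.

## Working session

There is one attempt and no reset: what is moved stays moved. The work goes in short steps, Python scripts to look and compute and a shell command to move; the robot and the scene stay as the last step left them, time stands still between calls to the robot, and variables do not carry over. Pictures are saved under pics/ and viewed, about 8 in all and at most 12, crops included, and the job is handed in when it is done.

```bash
mkdir -p pics; python3 - <<'E'
from plant import r
import cv2,numpy as np
for c in ("scene","top"):
    im,d=r.capture(c); cv2.imwrite(f"pics/{c}0.png",im); np.save(f"{c}d.npy",d)
    i=r.camera_info(c); print(c,i)
s=r.get_state(); print(s)
E
```

```text
scene {'fovy': 57.670041177514754, 'cx': 319.5117834920975, 'cy': 193.64315390035526, 'dist_coeffs': array([-0.06251967,  0.        ,  0.        ,  0.        ,  0.        ]), 'camera_from_world': array([[-0.56827073,  0.82271787, -0.0142714 ,  0.28638386],
       [ 0.68763742,  0.46529911, -0.55736121, -0.34082817],
       [-0.45191056, -0.32654561, -0.83014746,  1.17740808],
       [ 0.        ,  0.        ,  0.        ,  1.        ]])}
top {'fovy': 43.17917677583448, 'cx': 321.96809932657436, 'cy': 212.45772721409102, 'dist_coeffs': array([0.04531314, 0.        , 0.        , 0.        , 0.        ]), 'camera_from_world': array([[ 0.01052569, -0.99993314, -0.00478715,  0.0350465 ],
       [-0.98115639, -0.00940412, -0.19298629,  0.54764527],
       [ 0.19292836,  0.00672826, -0.98118978,  1.00852647],
       [ 0.        ,  0.        ,  0.        ,  1.        ]])}
{'time_s': 0.1, 'joints': array([ 8.65809713e+01,  2.05885401e+01,  6.41090254e-01, -1.71588050e-02,
       -7.01372917e+01, -1.65074329e+01]), 'qd': array([ 0.05456006,  0.01905498,  0.05068854, -0.02421761, -0.10829077,
        0.07548941]), 'joint_torque': array([-1.31712888e-03, -5.84164810e+01,  2.93750006e+01,  7.01553270e+00,
        1.01078750e-02, -5.72300632e-05]), 'tcp_pos': array([0.22992392, 0.63417993, 0.22572026]), 'eef_rot': array([  95.73098307,   89.91373625, -104.20132051]), 'contact_force': array([0.50914377, 0.13842378, 0.80724792]), 'moment': array([-0.01031544,  0.0305397 , -0.01371145]), 'gripper_width': 0.08738872143832822}
```

View pics/top0.png

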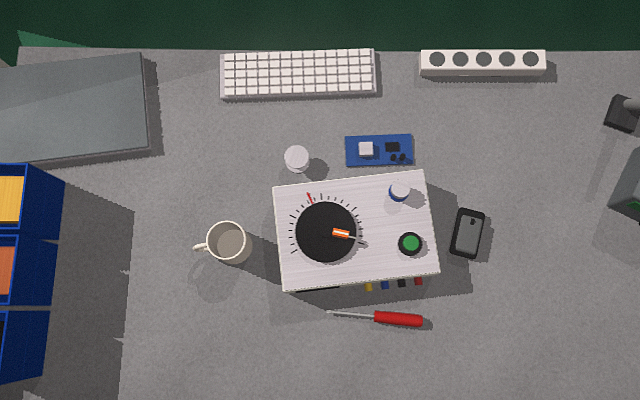

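View pics/scene0.png

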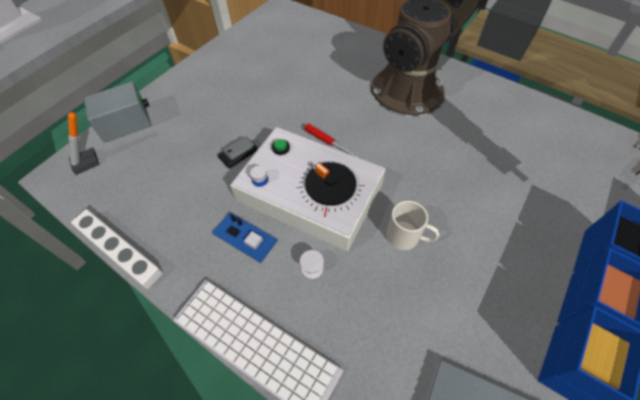

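The top picture shows the dial centre near (326,232), the orange fin near (341,233) pointing right, the red line near (310,197), the green button near (410,243) and the tin near (399,192). The scene camera shows the same layout from the far side.

```bash
cat > h.py <<'E'
from plant import r
import cv2,numpy as np
def cam(c):
    i=r.camera_info(c); f=200/np.tan(np.radians(i['fovy']/2))
    return np.array([[f,0,i['cx']],[0,f,i['cy']],[0,0,1]]),np.array(i['dist_coeffs']),np.array(i['camera_from_world'])
def toplane(c,px,z):
    K,D,T=cam(c); n=cv2.undistortPoints(np.array(px,float).reshape(-1,1,2),K,D)[:,0]
    d=np.c_[n,np.ones(len(n))]@T[:3,:3]; o=-T[:3,:3].T@T[:3,3]
    return o+d*((z-o[2])/d[:,2])[:,None]
def proj(c,P):
    K,D,T=cam(c); return cv2.projectPoints(np.array(P,float).reshape(-1,3),cv2.Rodrigues(T[:3,:3])[0],T[:3,3],K,D)[0][:,0]
def fitcircle(P):
    A=np.c_[2*P[:,:2],np.ones(len(P))]; s=np.linalg.lstsq(A,(P[:,:2]**2).sum(1),rcond=None)[0]
    return s[:2],np.sqrt(s[2]+s[0]**2+s[1]**2)
E
python3 - <<'E'
from h import *
im,d=r.capture("top"); hsv=cv2.cvtColor(im,cv2.COLOR_BGR2HSV).astype(int); H,S,V=hsv[...,0],hsv[...,1],hsv[...,2]
for q in ("dial","supply","output","tin","mug","fin_center"):
    for m in r.masks_of(q,"top")[:2]:
        print(q,round(m['score'],2),m['rect'],m['pixels'].sum())
        if m is None: continue
    ms=r.masks_of(q,"top")
    if ms: np.save(f"m_{q}.npy",ms[0]['pixels'])
roi=np.zeros(H.shape,bool); roi[175:285,280:440]=1
def pts(m): y,x=np.nonzero(m); return np.c_[x,y].astype(float)
org=roi&(H>=4)&(H<=18)&(S>120)&(V>100); red=roi&((H<=4)|(H>=172))&(S>90); gr=roi&(H>45)&(H<85)&(S>100)
for n,m,z in(("org",org,.116),("red",red,.08),("green",gr,.1)):
    p=pts(m); P=toplane("top",p,z); print(n,len(p),p.min(0),p.max(0),P.mean(0)); 
    if n=="red": print(P[np.argsort(P[:,0])][:, :2].round(4).tolist()[::4])
# dark disc
dk=(roi&(V<55)).astype(np.uint8)
cs=max(cv2.findContours(dk,cv2.RETR_EXTERNAL,cv2.CHAIN_APPROX_NONE)[0],key=cv2.contourArea)
hull=cv2.convexHull(cs)[:,0]; print("disc",cv2.boundingRect(cs),fitcircle(toplane("top",hull,.09)))
cv2.imwrite("pics/crop.png",cv2.resize(im[165:300,265:450],None,fx=4.3,fy=4.3,interpolation=cv2.INTER_CUBIC))
print("tape depth panel/disc",d[215,345:372:6],d[232,310],[toplane('top',[[345,265]],.08)])
E
```

```text
dial 0.93 [294.9, 201.8, 356.8, 262.8] 2844
supply 0.73 [404.0, 234.8, 421.2, 252.0] 204
supply 0.61 [272.7, 168.8, 442.2, 291.0] 16613
output 0.58 [400.4, 236.1, 419.0, 250.7] 202
output 0.57 [271.5, 171.0, 441.8, 293.8] 16822
tin 0.65 [343.1, 132.6, 414.0, 166.6] 2094
tin 0.58 [386.5, 179.7, 410.3, 202.4] 350
mug 0.58 [190.5, 219.3, 250.3, 263.4] 1686
fin_center 0.97 [295.2, 201.6, 358.2, 261.0] 2987
fin_center 0.27 [404.9, 236.2, 416.8, 253.7] 192
org 96 [332. 228.] [349. 238.] [0.49477602 0.00433876 0.116     ]
red 88 [290. 192.] [422. 284.] [ 0.45108676 -0.08946483  0.08      ]
[[0.399, -0.1459], [0.3991, -0.1538], [0.401, -0.1459], [0.4011, -0.1538], [0.403, -0.146], [0.4031, -0.1539], [0.4049, -0.146], [0.405, -0.154], [0.4069, -0.1461], [0.407, -0.154], [0.4089, -0.1461], [0.409, -0.1541], [0.4109, -0.1462], [0.411, -0.1541], [0.4128, -0.1463], [0.4129, -0.1542], [0.4937, 0.0033], [0.5638, 0.0611], [0.57, 0.0653], [0.5742, 0.0674], [0.5784, 0.0696], [0.5806, 0.0675]]
green 201 [289. 230.] [418. 250.] [ 0.47892624 -0.13454119  0.1       ]
disc (296, 202, 60, 60) (array([0.50168886, 0.03306512]), np.float64(0.06080172526436193))
tape depth panel/disc [1.0226539 1.0377376 1.0337346 1.0318233 1.0327644] 1.014903 [array([[ 0.43512435, -0.0069356 ,  0.08      ]])]
```

View pics/crop.png

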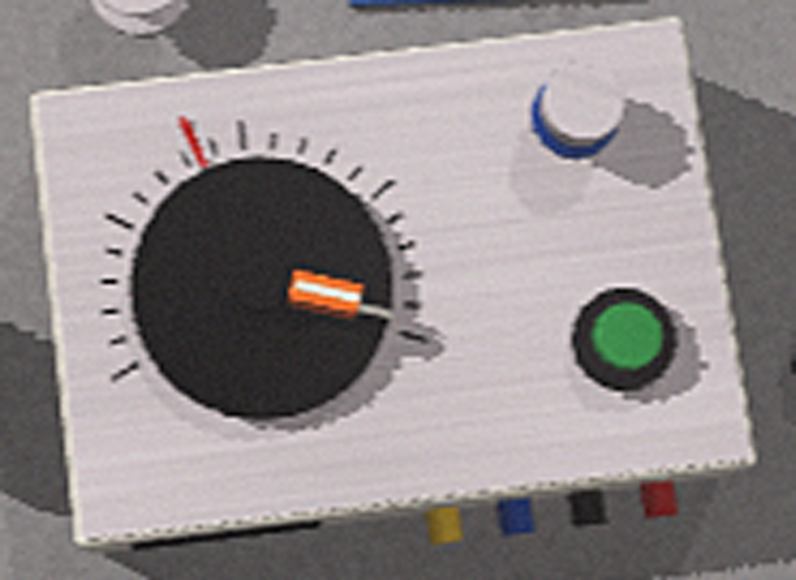

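```bash
python3 - <<'E'
from h import *
from scipy.spatial.transform import Rotation as Ro
s=r.get_state(); R=Ro.from_euler('xyz',s['eef_rot'],degrees=True).as_matrix(); print(R.round(3))
print(np.linalg.inv(cam('top')[2])[:3,3], np.linalg.inv(cam('scene')[2])[:3,3], s['time_s'])
# supply corners from crop px (panel top z=.08)
c=np.array([[32,95],[680,18],[754,462],[77,543]])/4.3+[265,165]
P=toplane('top',c,.08)[:,:2]; print(P.round(4)); o=P.mean(0)
ed=[P[0]-P[1],P[3]-P[2]]; yaw=[np.degrees(np.arctan2(-e[0],e[1])) for e in ed]+[np.degrees(np.arctan2(e[1],e[0])) for e in (P[0]-P[3],P[1]-P[2])]; print(o,yaw,[np.linalg.norm(e) for e in ed])
a=np.radians(np.mean(yaw)); Q=np.array([[np.cos(a),-np.sin(a)],[np.sin(a),np.cos(a)]])
print("dial",o+Q@[0,.06],"btn",o+Q@[-.045,-.105])
print("btn px",toplane('top',np.array([[628,335]])/4.3+[265,165],.09))
D=toplane('top',np.array([[261,287]])/4.3+[265,165],.092)[0,:2]; print('disc',D)
D=np.array([.5017,.0331])
for n,p,z in(("red",[[204,165],[183,119]],.08),("index",[[390,315]],.092),("fin",[[326,293]],.116),("stripe",[[295,285],[360,299]],.116)):
    W=toplane('top',np.array(p)/4.3+[265,165],z)[:,:2]-D; print(n,np.degrees(np.arctan2(W[:,1],W[:,0])),np.hypot(*W.T))
E
```

```text
[[-0.    -0.341 -0.94 ]
 [-0.    -0.94   0.341]
 [-1.     0.     0.   ]]
[0.3423834  0.03340865 1.09541166] [0.92919291 0.30745136 0.79154503] 0.75
[[ 0.5945  0.1433]
 [ 0.6356 -0.1687]
 [ 0.4225 -0.1968]
 [ 0.3819  0.1162]]
[ 0.50861978 -0.02648187] [np.float64(7.502310374131117), np.float64(7.394868939280223), np.float64(7.2699939969978296), np.float64(7.509200421138141)] [np.float64(0.31473724200109776), np.float64(0.31563283283287313)]
dial [0.50087222 0.03301582] btn [ 0.47755475 -0.1364135 ]
btn px [[ 0.47975348 -0.13840228  0.09      ]]
disc [0.50028364 0.03238465]
red [24.56198793 24.633403  ] [0.06506855 0.08983506]
index [-102.95425275] [0.06247951]
fin [-104.18810298] [0.03127425]
stripe [-104.2806939 -102.641571 ] [0.01669685 0.04693725]
```

```bash
cat >> h.py <<'E'
def head(s):
    from scipy.spatial.transform import Rotation as Ro
    R=Ro.from_euler('xyz',s['eef_rot'],degrees=True).as_matrix(); return np.degrees(np.arctan2(R[1,1],R[0,1]))
def plan(start,h0,goal,h1,n):
    """straight line, heading (tool y) linear; rows assuming shift in pre-turn axes; tool x down"""
    st=(np.array(goal)-start)/n; dh=((h1-h0+180)%360-180)/n
    for k in range(n):
        h=np.radians(h0+k*dh); y=np.array([np.cos(h),np.sin(h)]); z=np.array([np.sin(h),-np.cos(h)])
        print([round(-np.radians(dh),3),0,0,round(-100*st[2],2),round(100*st[:2]@y,2),round(100*st[:2]@z,2),0])
E
python3 - <<'E'
from h import *
s=r.get_state(); print(head(s)); plan(s['tcp_pos'],head(s),[.45,.0113,.18],166.7,15)
E
```

```text
-109.92707777384616
[np.float64(0.097), 0, 0, np.float64(0.31), np.float64(3.41), np.float64(-2.79), 0]
[np.float64(0.097), 0, 0, np.float64(0.31), np.float64(3.12), np.float64(-3.11), 0]
[np.float64(0.097), 0, 0, np.float64(0.31), np.float64(2.8), np.float64(-3.4), 0]
[np.float64(0.097), 0, 0, np.float64(0.31), np.float64(2.46), np.float64(-3.65), 0]
[np.float64(0.097), 0, 0, np.float64(0.31), np.float64(2.1), np.float64(-3.88), 0]
[np.float64(0.097), 0, 0, np.float64(0.31), np.float64(1.71), np.float64(-4.06), 0]
[np.float64(0.097), 0, 0, np.float64(0.31), np.float64(1.31), np.float64(-4.21), 0]
[np.float64(0.097), 0, 0, np.float64(0.31), np.float64(0.9), np.float64(-4.31), 0]
[np.float64(0.097), 0, 0, np.float64(0.31), np.float64(0.47), np.float64(-4.38), 0]
[np.float64(0.097), 0, 0, np.float64(0.31), np.float64(0.05), np.float64(-4.41), 0]
[np.float64(0.097), 0, 0, np.float64(0.31), np.float64(-0.38), np.float64(-4.39), 0]
[np.float64(0.097), 0, 0, np.float64(0.31), np.float64(-0.8), np.float64(-4.33), 0]
[np.float64(0.097), 0, 0, np.float64(0.31), np.float64(-1.22), np.float64(-4.23), 0]
[np.float64(0.097), 0, 0, np.float64(0.31), np.float64(-1.62), np.float64(-4.1), 0]
[np.float64(0.097), 0, 0, np.float64(0.31), np.float64(-2.01), np.float64(-3.92), 0]
```

```bash
python3 -m creep '[[0.097,0,0,0.3,3.4,-2.8,0],[0.097,0,0,0.3,3.1,-3.1,0],[0.097,0,0,0.3,2.8,-3.4,0],[0.097,0,0,0.3,2.5,-3.6,0],[0.097,0,0,0.3,2.1,-3.9,0],[0.097,0,0,0.3,1.7,-4.1,0],[0.097,0,0,0.3,1.3,-4.2,0]]' 10; python3 - <<'E'
from h import *
s=r.get_state(); print(s['tcp_pos'],head(s)); plan(s['tcp_pos'],head(s),[.45,.0113,.18],166.7,8)
E
```

```text
time_s: 1.45
tcp_pos: [0.3329, 0.342, 0.2057]
eef_rot: [-57.0, 90.0, 63.9]
contact_force: [0.9, -0.3, 0.4]
gripper_width: 0.0371
[0.33294942 0.34203437 0.20573228] -149.03722620958652
[np.float64(0.097), 0, 0, np.float64(0.32), np.float64(0.87), np.float64(-4.3), 0]
[np.float64(0.097), 0, 0, np.float64(0.32), np.float64(0.45), np.float64(-4.36), 0]
[np.float64(0.097), 0, 0, np.float64(0.32), np.float64(0.03), np.float64(-4.39), 0]
[np.float64(0.097), 0, 0, np.float64(0.32), np.float64(-0.39), np.float64(-4.37), 0]
[np.float64(0.097), 0, 0, np.float64(0.32), np.float64(-0.81), np.float64(-4.31), 0]
[np.float64(0.097), 0, 0, np.float64(0.32), np.float64(-1.22), np.float64(-4.21), 0]
[np.float64(0.097), 0, 0, np.float64(0.32), np.float64(-1.62), np.float64(-4.07), 0]
[np.float64(0.097), 0, 0, np.float64(0.32), np.float64(-2.01), np.float64(-3.9), 0]
```

```bash
python3 -m creep '[[0.097,0,0,0.3,0.9,-4.3,0],[0.097,0,0,0.3,0.45,-4.35,0],[0.097,0,0,0.3,0,-4.4,0],[0.097,0,0,0.3,-0.4,-4.35,0],[0.097,0,0,0.3,-0.8,-4.3,0],[0.097,0,0,0.3,-1.2,-4.2,0],[0.097,0,0,0.3,-1.6,-4.05,0],[0.095,0,0,0.3,-2,-3.9,0]]' 10; python3 -m creep '[[0,0,0,0,0,0,0],[0,0,0,0,0,0,0]]'; python3 - <<'E'
from h import *
s=r.get_state(); print(s['tcp_pos'],head(s),s['joints'],s['contact_force']); plan(s['tcp_pos'],head(s),[.4496,.0113,.100],166.7,3)
im,d=r.capture("top"); cv2.imwrite("pics/t2.png",cv2.resize(im[130:330,200:460],None,fx=3,fy=3))
E
```

```text
time_s: 2.25
tcp_pos: [0.4503, 0.0121, 0.182]
eef_rot: [-54.0, 89.9, 22.6]
contact_force: [0.8, 0.1, -0.2]
gripper_width: 0.0001
time_s: 2.45
tcp_pos: [0.4499, 0.0126, 0.1815]
eef_rot: [127.2, 90.0, -156.1]
contact_force: [0.3, 0.4, -0.1]
gripper_width: 0.0005
[0.44993653 0.01258335 0.1815011 ] 166.66139375819623 [ 2.68228773e+01  1.05487307e+00 -3.02314514e+01 -5.02894168e-04
 -5.87220394e+01 -4.01612221e+01] [ 0.32975053  0.35382383 -0.11868328]
[np.float64(-0.0), 0, 0, np.float64(2.72), np.float64(0.0), np.float64(-0.04), 0]
[np.float64(-0.0), 0, 0, np.float64(2.72), np.float64(0.0), np.float64(-0.04), 0]
[np.float64(-0.0), 0, 0, np.float64(2.72), np.float64(0.0), np.float64(-0.04), 0]
```

View pics/t2.png

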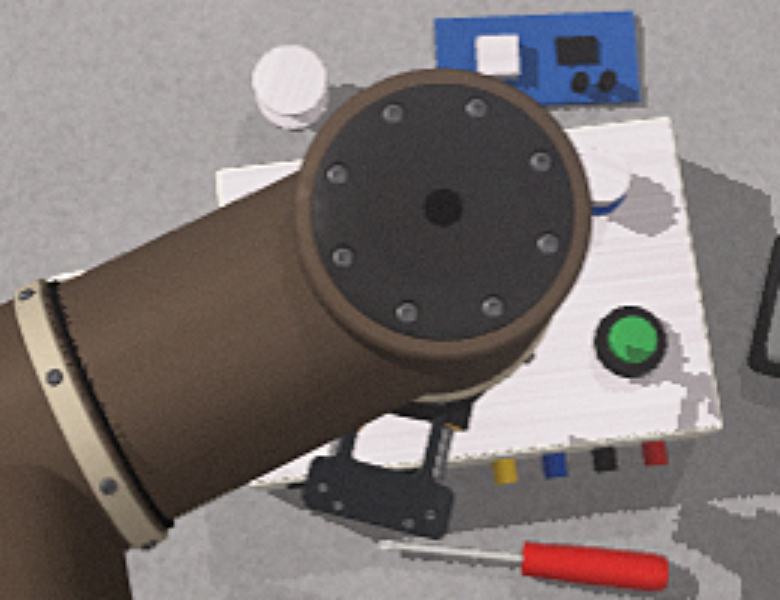

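The arm's wrist (centre near (440,210) in the crop) hides the dial. The button at (630,340), board and screwdriver are undisturbed. I'll descend at the clockwise side of the fin.

```bash
python3 -m creep '[[0,0,0,2.7,0,0,0],[0,0,0,2.7,0,0,0],[0,0,0,2.7,0,0,0],[0,0,0,0,0,0,0],[0,0,0,0,0,0,0]]'; python3 - <<'E'
from h import *
s=r.get_state(); print(s['tcp_pos'],head(s),s['contact_force'])
im,d=r.capture("scene"); a=im[110:260,220:420]; cv2.imwrite("pics/s3.png",cv2.resize(a,None,fx=3.9,fy=3.9,interpolation=cv2.INTER_CUBIC))
E
```

```text
time_s: 3.0
tcp_pos: [0.45, 0.0147, 0.1011]
eef_rot: [164.7, 90.0, -118.3]
contact_force: [1.1, 0.3, 0.1]
gripper_width: 0.0004
[0.44997239 0.01470795 0.10113291] 166.9690803077202 [1.06329863 0.27460964 0.1022875 ]
```

View pics/s3.png

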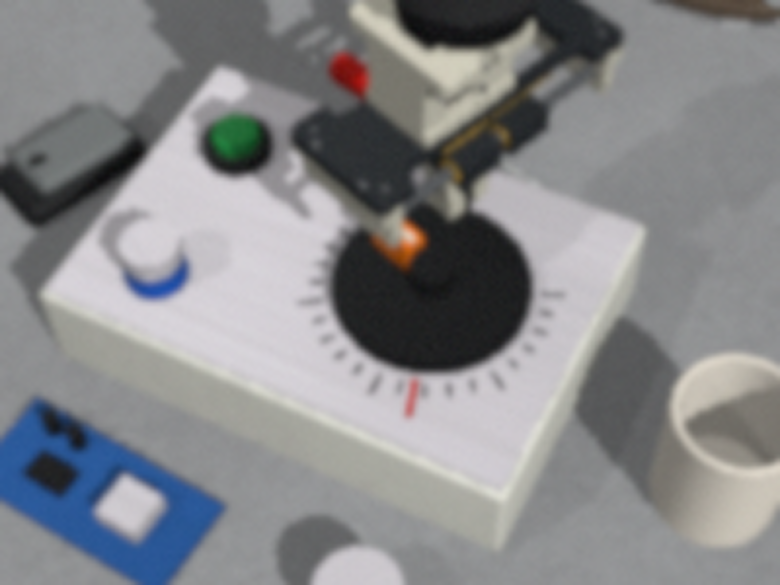

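The scene view shows the closed fingertip just behind the fin (400,240 in the crop), with the red line at (412,398). Next I close the gap and push round in an arc about the dial axis.

```bash
cat >> h.py <<'E'
C=np.array([.501,.033])
def rel():
    s=r.get_state(); h=head(s); y=np.array([np.cos(np.radians(h)),np.sin(np.radians(h))]); z=np.array([y[1],-y[0]]); v=s['tcp_pos'][:2]-C
    print('t %.2f n-heading %.2f fin dir if aligned %.2f | tan %.4f rad %.4f z %.4f'%(s['time_s'],(h+180)%360,(h+90+360)%360-0,v@y,-v@z,s['tcp_pos'][2]),s['contact_force'].round(1),s['joints'].round(0))
E
python3 -m creep '[[0,0,0,0,-0.8,-0.15,0],[0,0,0,0,-0.8,-0.15,0],[0,0,0,0,0,0,0]]'; python3 -c "from h import *;rel()"
python3 -m creep '[[-0.1,0,0,0,-0.34,-0.28,0],[-0.1,0,0,0,-0.34,-0.28,0],[-0.1,0,0,0,-0.34,-0.28,0],[-0.1,0,0,0,-0.34,-0.28,0]]'; python3 -c "from h import *;rel()"
```

```text
time_s: 3.35
tcp_pos: [0.4665, 0.0072, 0.1014]
eef_rot: [-61.1, 89.9, 15.7]
contact_force: [-0.6, -0.5, 0.2]
gripper_width: 0.0003
t 3.35 n-heading 346.80 fin dir if aligned 256.80 | tan 0.0277 rad 0.0330 z 0.1014 [-0.6 -0.5  0.2] [ 25.   8. -35.   0. -47. -38.]
time_s: 3.75
tcp_pos: [0.4769, -0.0055, 0.1007]
eef_rot: [88.6, 89.9, -171.4]
contact_force: [-1.9, -0.8, 1.5]
gripper_width: -0.0
t 3.75 n-heading 9.93 fin dir if aligned 279.93 | tan 0.0303 rad 0.0338 z 0.1007 [-1.9 -0.8  1.5] [ 23.   9. -33.  -0. -47. -13.]
```

```bash
python3 -m creep '[[-0.1,0,0,0,-0.36,-0.28,0],[-0.1,0,0,0,-0.36,-0.28,0],[-0.1,0,0,0,-0.36,-0.28,0],[-0.1,0,0,0,-0.36,-0.28,0],[-0.1,0,0,0,-0.35,-0.28,0],[-0.1,0,0,0,-0.35,-0.28,0],[-0.1,0,0,0,-0.35,-0.28,0],[0,0,0,0,0,0,0]]'; python3 - <<'E'
from h import *
rel()
im,d=r.capture("scene"); a=im[110:260,220:420]; cv2.imwrite("pics/s4.png",cv2.resize(a,None,fx=3.9,fy=3.9,interpolation=cv2.INTER_CUBIC))
E
```

```text
time_s: 4.55
tcp_pos: [0.5079, -0.0117, 0.1005]
eef_rot: [76.4, 90.0, -143.7]
contact_force: [-0.1, -0.3, -0.5]
gripper_width: 0.0004
t 4.55 n-heading 49.88 fin dir if aligned 319.88 | tan 0.0297 rad 0.0341 z 0.1005 [-0.1 -0.3 -0.5] [ 21.  12. -30.   0. -48.  29.]
```

View pics/s4.png

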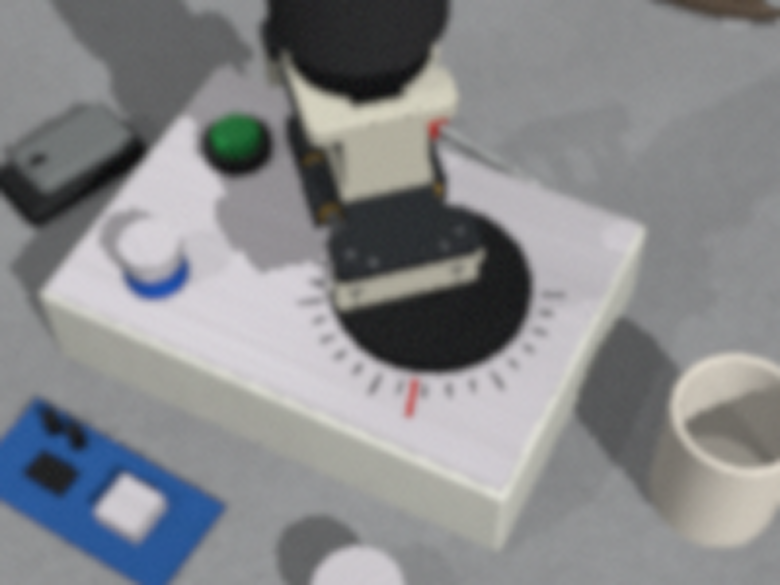

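The fingertip is hidden under the gripper, the red line is still clear at (412,398), and nothing else has moved. I continue the arc to about 8° short, then lift and measure.

```bash
python3 -m creep '[[-0.1,0,0,0,-0.35,-0.29,0],[-0.1,0,0,0,-0.35,-0.29,0],[-0.1,0,0,0,-0.35,-0.29,0],[-0.1,0,0,0,-0.35,-0.29,0],[-0.1,0,0,0,-0.35,-0.29,0],[-0.1,0,0,0,-0.35,-0.29,0],[-0.1,0,0,0,-0.35,-0.29,0],[-0.1,0,0,0,-0.35,-0.29,0]]'; python3 -c "from h import *;rel()"; python3 -m creep '[[-0.1,0,0,0,-0.35,-0.29,0],[-0.06,0,0,0,-0.21,-0.17,0],[-0.03,0,0,0,-0.1,-0.09,0],[0,0,0,0,0,0,0],[0,0,0,0,0,0,0]]'; python3 -c "from h import *;rel()"
```

```text
time_s: 5.4
tcp_pos: [0.5384, 0.0065, 0.1006]
eef_rot: [66.4, 90.0, -107.9]
contact_force: [0.5, -2.6, -1.3]
gripper_width: 0.0007
t 5.40 n-heading 95.71 fin dir if aligned 5.71 | tan 0.0301 rad 0.0345 z 0.1006 [ 0.5 -2.6 -1.3] [ 22.  15. -26.   0. -49.  74.]
time_s: 5.9
tcp_pos: [0.5428, 0.0141, 0.1006]
eef_rot: [-145.7, 90.0, 50.7]
contact_force: [-0.0, -0.7, -0.4]
gripper_width: 0.0003
t 5.90 n-heading 106.43 fin dir if aligned 16.43 | tan 0.0299 rad 0.0347 z 0.1006 [-0.  -0.7 -0.4] [ 22.  15. -26.  -0. -49.  84.]
```

```bash
python3 -m creep '[[0,0,0,0,0.6,0,0],[0,0,0,-4,0,0,0],[0,0,0,-4.5,0,0,0],[0,0,0,0,-4,-1.2,0],[0,0,0,0,-4.2,-1.2,0],[0,0,0,0,-4.2,-1.2,0],[0,0,0,0,-4.2,-1.2,0],[0,0,0,0,-4.2,-1.2,0]]'; python3 -m creep '[[0,0,0,0,-4,-1.2,0],[0,0,0,0,0,0,0]]'; cat > look.py <<'E'
from h import *
import sys
rel(); im,d=r.capture("top"); hsv=cv2.cvtColor(im,cv2.COLOR_BGR2HSV).astype(int); H,S,V=hsv[...,0],hsv[...,1],hsv[...,2]
roi=np.zeros(H.shape,bool); roi[186:268,285:375]=1
dk=(roi&(V<75)).astype(np.uint8)
def P(m,z): y,x=np.nonzero(m); return toplane('top',np.c_[x,y],z)[:,:2]
def ang(p,c=C): v=p-c; return np.degrees(np.arctan2(v[...,1],v[...,0])).round(2)
o=P(roi&(H>=4)&(H<=18)&(S>110)&(V>90),.116); red=P(roi&((H<=4)|(H>=172))&(S>80),.08)
q=red[np.abs(np.hypot(*(red-C).T)-.078)<.016]
allp=P(roi,.092); R=np.hypot(*(allp-C).T); vals=V[roi]; A=ang(allp)
m=(R>.048)&(R<.060)&(vals>100); print("index pts",m.sum(), "ang",np.average(A[m],weights=vals[m]-60.) if m.any() else None, A[m])
print("fin",len(o),o.mean(0),ang(o.mean(0)),"red",len(q),ang(q.mean(0)))
cv2.imwrite(sys.argv[1],cv2.resize(im[165:300,265:450],None,fx=4.3,fy=4.3,interpolation=cv2.INTER_CUBIC))
E
python3 look.py pics/t5.png
```

```text
time_s: 6.7
tcp_pos: [0.5428, 0.2264, 0.186]
eef_rot: [-151.6, 89.9, 44.9]
contact_force: [0.8, -0.4, 0.5]
gripper_width: 0.0005
time_s: 6.9
tcp_pos: [0.5432, 0.2709, 0.1853]
eef_rot: [-151.0, 89.9, 45.7]
contact_force: [-1.0, 1.0, 0.4]
gripper_width: 0.0002
t 6.90 n-heading 106.72 fin dir if aligned 16.72 | tan -0.2157 rad 0.1088 z 0.1853 [-1.   1.   0.4] [ 45.  16. -12.  -0. -62.  62.]
index pts 28 ang 8.927540035587189 [11.17  9.23  7.27 11.55  9.54  7.51 11.95  9.88  7.77 10.24  8.06  5.85
  3.64  1.41 15.06 12.86 10.63  8.36  6.07  3.76  1.44 17.89 15.65 13.37
 11.05  8.69  6.31  3.9 ]
fin 94 [0.53006146 0.03780837] 9.39 red 23 26.77
```

View pics/t5.png

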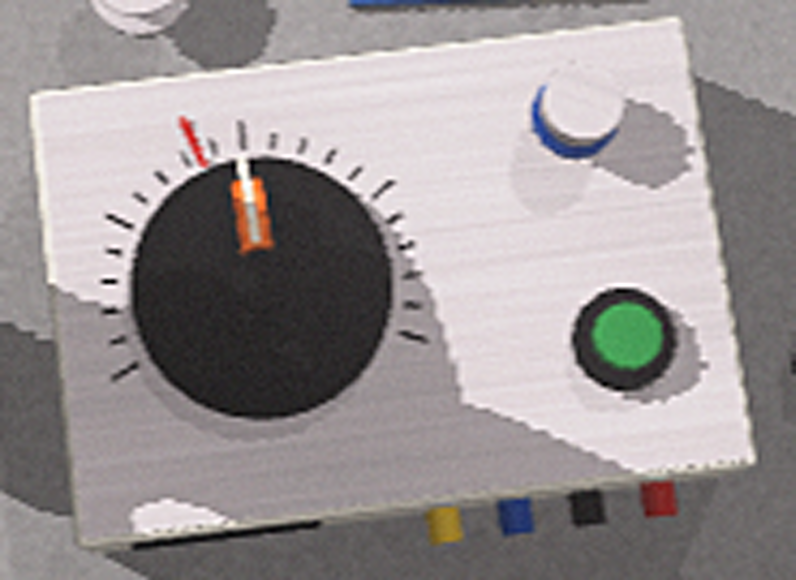

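The fin and index now stand near 8.7° (index end at crop (243,160)), with the red line near 24.6° (crop (195,142)), so about 16° remain. Since the same contact geometry can be repeated, I go back to the same pose and turn it 0.277 rad further.

```bash
python3 -m creep '[[0,0,0,0,4.2,1.2,0],[0,0,0,0,4.2,1.2,0],[0,0,0,0,4.2,1.2,0],[0,0,0,0,4.2,1.2,0],[0,0,0,0,4.2,1.2,0],[0,0,0,0,4.2,1.2,0],[0,0,0,4.3,0,0,0],[0,0,0,0,0,0,0]]';python3 -c "from h import *;rel()"; python3 -m creep '[[0,0,0,4.2,0,0,0],[0,0,0,0,0,0,0]]'; python3 - <<'E'
from h import *
rel()
s=r.get_state()
print(s['tcp_pos'],head(s))
plan(s['tcp_pos'],head(s),[.5428,.0141,.1006],16.4-90,1)
E
```

```text
time_s: 7.75
tcp_pos: [0.5421, 0.0017, 0.1387]
eef_rot: [-8.7, 89.6, -172.4]
contact_force: [-0.6, 0.1, -0.8]
gripper_width: 0.0005
t 7.75 n-heading 106.27 fin dir if aligned 16.27 | tan 0.0416 rad 0.0307 z 0.1387 [-0.6  0.1 -0.8] [ 21.  13. -23.  -0. -55.  86.]
time_s: 7.95
tcp_pos: [0.5428, 0.0037, 0.0977]
eef_rot: [-3.6, 89.6, -167.1]
contact_force: [-1.4, -0.1, -0.7]
gripper_width: 0.0005
t 7.95 n-heading 106.50 fin dir if aligned 16.50 | tan 0.0399 rad 0.0318 z 0.0977 [-1.4 -0.1 -0.7] [ 21.  15. -25.  -0. -50.  86.]
[0.54277875 0.00374944 0.09767633] -73.50281468167329
[np.float64(0.002), 0, 0, np.float64(-0.29), np.float64(-0.99), np.float64(-0.3), 0]
```

```bash
python3 -m creep '[[0,0,0,-0.3,-0.5,-0.15,0],[0,0,0,0,-0.5,-0.15,0],[-0.09,0,0,0,-0.32,-0.26,0],[-0.09,0,0,0,-0.32,-0.26,0],[-0.07,0,0,0,-0.25,-0.2,0],[0,0,0,0,0,0,0],[0,0,0,0,0,0,0]]'; python3 - <<'E'
from h import *
rel(); s=r.get_state(); plan(s['tcp_pos'],head(s),[.5463,.0262,.1006],32.3-90,1)
E
```

```text
time_s: 8.65
tcp_pos: [0.5499, 0.0266, 0.105]
eef_rot: [170.0, 89.9, 20.8]
contact_force: [-0.5, -1.1, -1.1]
gripper_width: 0.0004
t 8.65 n-heading 120.82 fin dir if aligned 30.82 | tan 0.0305 rad 0.0387 z 0.1050 [-0.5 -1.1 -1.1] [ 23.  15. -24.   0. -50.  98.]
[np.float64(-0.026), 0, 0, np.float64(0.44), np.float64(-0.15), np.float64(0.33), 0]
```

```bash
python3 -m creep '[[0,0,0,0,0.6,0,0],[0,0,0,-4,0,0,0],[0,0,0,-4,0,0,0],[0,0,0,0,-4,-2.1,0],[0,0,0,0,-4,-2.1,0],[0,0,0,0,-4,-2.1,0],[0,0,0,0,-4,-2.1,0],[0,0,0,0,-4,-2.1,0]]'; python3 -m creep '[[0,0,0,0,-4,-2.1,0],[0,0,0,0,0,0,0]]'; python3 look.py pics/t6.png
```

```text
time_s: 9.45
tcp_pos: [0.5396, 0.2478, 0.1841]
eef_rot: [-172.4, 90.0, 38.4]
contact_force: [1.3, 0.8, 0.2]
gripper_width: 0.0005
time_s: 9.65
tcp_pos: [0.5373, 0.2958, 0.1834]
eef_rot: [-170.6, 89.9, 40.4]
contact_force: [0.5, -0.5, -0.3]
gripper_width: 0.0004
t 9.65 n-heading 121.04 fin dir if aligned 31.04 | tan -0.2065 rad 0.1666 z 0.1834 [ 0.5 -0.5 -0.3] [ 47.  17. -11.   0. -62.  74.]
index pts 25 ang 22.7229321221297 [25.44 23.65 21.81 26.29 24.46 22.56 25.32 23.38 17.21 15.06 26.25 24.25
 22.19 20.06 17.89 15.65 13.37 27.24 25.18 23.06 20.87 18.61 30.34 28.31
 26.19]
fin 95 [0.52787249 0.04541167] 24.79 red 23 24.72
```

View pics/t6.png

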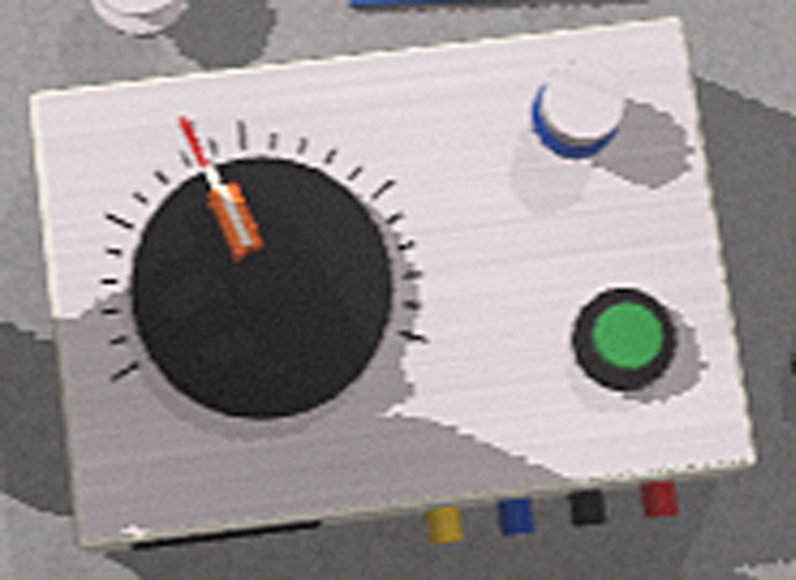

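The index mark (crop (208,168)–(220,187)) runs into the red line (crop (204,165)–(183,119)). A sub-pixel check follows.

```bash
python3 - <<'E'
from h import *
im,d=r.capture("top"); im=im.astype(np.float32)
th=np.radians(np.arange(5,45,.25))
def sample(R,z,f):
    P=np.c_[C[0]+R*np.cos(th),C[1]+R*np.sin(th),np.full(len(th),z)]
    q=proj('top',P).astype(np.float32); v=cv2.remap(im,q[None,:,0],q[None,:,1],cv2.INTER_LINEAR)[0]; w=f(v); w=np.clip(w-np.median(w)-.3*(w.max()-np.median(w)),0,None)
    return np.degrees((w*th).sum()/w.sum()),w.max()
for R in (.052,.054,.056,.058,.060): print("idx",R,sample(R,.092,lambda v:v.min(1)))
for R in (.068,.072,.076,.080,.084,.088): print("red",R,sample(R,.08,lambda v:v[:,2]-v[:,:2].mean(1)))
E
```

```text
idx 0.052 (np.float64(23.10020018195224), np.float32(144.90068))
idx 0.054 (np.float64(24.452185948767834), np.float32(122.44942))
idx 0.056 (np.float64(24.02294566567785), np.float32(130.84018))
idx 0.058 (np.float64(24.096144912716365), np.float32(145.80917))
idx 0.06 (np.float64(24.123135978186202), np.float32(136.57178))
red 0.068 (np.float64(24.633369422183865), np.float32(88.17317))
red 0.072 (np.float64(24.93578082993204), np.float32(110.38603))
red 0.076 (np.float64(24.81168815820615), np.float32(114.98867))
red 0.08 (np.float64(24.838381067045297), np.float32(100.37207))
red 0.084 (np.float64(24.933987758407305), np.float32(100.33447))
red 0.088 (np.float64(24.91852417755145), np.float32(111.310936))
```

Index at 24.1°, red at 24.85°: about 0.8 mm apart at the rim. Now the button heights from the depth picture.

```bash
python3 - <<'E'
from h import *
im,d=r.capture("top"); K,D,T=cam('top'); W=np.linalg.inv(T)
ys,xs=np.mgrid[225:262,392:430]; n=cv2.undistortPoints(np.stack([xs,ys],-1).reshape(-1,1,2).astype(float),K,D)[:,0]
z=d[225:262,392:430].ravel(); P=(np.c_[n*z[:,None],z,np.ones(len(z))]@W.T)[:,:3]
hsv=cv2.cvtColor(im,cv2.COLOR_BGR2HSV)[225:262,392:430].reshape(-1,3).astype(int)
g=(hsv[:,0]>45)&(hsv[:,0]<85)&(hsv[:,1]>100); k=(hsv[:,2]<70)&~g; w=~g&(hsv[:,2]>170)
for nme,m in(("green",g),("black",k),("white",w)): print(nme,m.sum(),P[m].mean(0),np.percentile(P[m][:,2],[5,50,95]),np.ptp(P[m][:,:2],axis=0))
px=np.c_[xs.ravel(),ys.ravel()][g]; print(px.mean(0),toplane('top',[px.mean(0)],np.median(P[g][:,2])))
s=r.get_state(); plan(s['tcp_pos'],head(s),[.478,-.1375,.18],head(s),10)
E
```

```text
green 200 [ 0.4782528  -0.13473924  0.10533819] [0.09538387 0.10073285 0.10360537] [0.15201497 0.18388857]
black 222 [ 0.47612969 -0.1335064   0.09522844] [0.08632877 0.09107538 0.0937758 ] [0.15940635 0.19169124]
white 811 [ 0.48364906 -0.13642926  0.08160528] [0.07618196 0.07910818 0.08222826] [0.17648574 0.21152521]
[410.5   242.635] [[ 0.47881716 -0.13550442  0.10073285]]
[np.float64(-0.0), 0, 0, np.float64(0.03), np.float64(3.38), np.float64(2.71), 0]
[np.float64(-0.0), 0, 0, np.float64(0.03), np.float64(3.38), np.float64(2.71), 0]
[np.float64(-0.0), 0, 0, np.float64(0.03), np.float64(3.38), np.float64(2.71), 0]
[np.float64(-0.0), 0, 0, np.float64(0.03), np.float64(3.38), np.float64(2.71), 0]
[np.float64(-0.0), 0, 0, np.float64(0.03), np.float64(3.38), np.float64(2.71), 0]
[np.float64(-0.0), 0, 0, np.float64(0.03), np.float64(3.38), np.float64(2.71), 0]
[np.float64(-0.0), 0, 0, np.float64(0.03), np.float64(3.38), np.float64(2.71), 0]
[np.float64(-0.0), 0, 0, np.float64(0.03), np.float64(3.38), np.float64(2.71), 0]
[np.float64(-0.0), 0, 0, np.float64(0.03), np.float64(3.38), np.float64(2.71), 0]
[np.float64(-0.0), 0, 0, np.float64(0.03), np.float64(3.38), np.float64(2.71), 0]
```

```bash
python3 -m creep '[[0,0,0,0,3.4,2.7,0],[0,0,0,0,3.4,2.7,0],[0,0,0,0,3.4,2.7,0],[0,0,0,0,3.4,2.7,0],[0,0,0,0,3.4,2.7,0],[0,0,0,0,3.4,2.7,0],[0,0,0,0,3.4,2.7,0],[0,0,0,0,3.4,2.7,0]]'; python3 -m creep '[[0,0,0,0,3.4,2.7,0],[0,0,0,0,3.2,2.7,0],[0,0,0,0,0,0,0]]'; python3 - <<'E'
from h import *
s=r.get_state(); print(s['tcp_pos'],s['contact_force'],s['joints'].round()); plan(s['tcp_pos'],head(s),[.4785,-.136,.110],head(s),2)
E
```

```text
time_s: 10.6
tcp_pos: [0.4903, -0.056, 0.1841]
eef_rot: [159.6, 89.9, 10.3]
contact_force: [1.8, -0.1, 0.6]
gripper_width: 0.0004
time_s: 10.9
tcp_pos: [0.4769, -0.1422, 0.1838]
eef_rot: [25.4, 90.0, -124.1]
contact_force: [-0.1, 0.1, 0.1]
gripper_width: 0.0008
[ 0.47689997 -0.14215416  0.18380309] [-0.08579288  0.08595754  0.0532992 ] [  6.   6. -25.   0. -59. 114.]
[np.float64(-0.0), 0, 0, np.float64(3.69), np.float64(-0.22), np.float64(-0.23), 0]
[np.float64(-0.0), 0, 0, np.float64(3.69), np.float64(-0.22), np.float64(-0.23), 0]
```

```bash
python3 -m creep '[[0,0,0,3.7,-0.2,-0.2,0],[0,0,0,3.5,-0.2,-0.2,0],[0,0,0,0,0,0,0]]'; python3 -m creep '[[0,0,0,0.6,0,0,0],[0,0,0,0.4,0,0,0],[0,0,0,0.2,0,0,0],[0,0,0,0,0,0,0]]'
```

```text
time_s: 11.2
tcp_pos: [0.4766, -0.1326, 0.1082]
eef_rot: [-32.0, 89.6, 178.8]
contact_force: [-0.1, -0.3, 0.5]
gripper_width: 0.0008
time_s: 11.6
tcp_pos: [0.4813, -0.1319, 0.1006]
eef_rot: [143.5, 89.9, -5.6]
contact_force: [0.6, -2.2, 1.9]
gripper_width: 0.0002
```

```bash
for i in 1; do python3 -m creep '[[0,0,0,0.2,0,0,0],[0,0,0,0.15,0,0,0],[0,0,0,0,0,0,0]]'; done
```

```text
time_s: 11.9
tcp_pos: [0.4813, -0.1319, 0.0966]
eef_rot: [141.6, 89.9, -7.5]
contact_force: [2.1, -1.2, 5.3]
gripper_width: 0.0001
```

```bash
python3 -m creep '[[0,0,0,0.15,0,0,0],[0,0,0,0.15,0,0,0],[0,0,0,0,0,0,0]]'
```

```text
time_s: 12.2
tcp_pos: [0.4814, -0.1319, 0.0958]
eef_rot: [131.2, 89.9, -17.8]
contact_force: [-8.1, 2.6, 29.2]
gripper_width: 0.0003
```

Force passed 5 N and then hit a hard stop at 29 N, so the button is fully down. Lift off, clear the view and check.

```bash
python3 -m creep '[[0,0,0,-2,0,0,0],[0,0,0,-3.5,0,0,0],[0,0,0,-3.5,0,0,0],[0,0,0,0,-3.4,-2.7,0],[0,0,0,0,-3.4,-2.7,0],[0,0,0,0,-3.4,-2.7,0],[0,0,0,0,-3.4,-2.7,0],[0,0,0,0,-3.4,-2.7,0]]'; python3 -m creep '[[0,0,0,0,-3.4,-2.7,0],[0,0,0,0,-3.4,-2.7,0],[0,0,0,0,-3.4,-2.7,0],[0,0,0,0,-3.4,-2.7,0],[0,0,0,0,-3.4,-2.7,0],[0,0,0,0,0,0,0],[0,0,0,0,0,0,0]]'; python3 look.py pics/t7.png; python3 - <<'E'
from h import *
im,d=r.capture("top"); im2=im.astype(np.float32)
th=np.radians(np.arange(5,45,.25))
P=lambda R:np.c_[C[0]+R*np.cos(th),C[1]+R*np.sin(th),np.full(len(th),.092)]
for R in (.056,.058,.060):
    q=proj('top',P(R)).astype(np.float32); w=cv2.remap(im2,q[None,:,0],q[None,:,1],cv2.INTER_LINEAR)[0].min(1); w=np.clip(w-np.median(w)-.3*(w.max()-np.median(w)),0,None); print(np.degrees((w*th).sum()/w.sum()))
a=cv2.imread("pics/top0.png"); cv2.imwrite("pics/cmp.png",np.vstack([a[115:335,190:500],im[115:335,190:500]]))
d0=np.load("topd.npy"); print("btn depth before/after",np.median(d0[238:248,406:416]),np.median(d[238:248,406:416]))
E
```

```text
time_s: 13.0
tcp_pos: [0.508, 0.0851, 0.1826]
eef_rot: [-36.4, 89.9, 174.5]
contact_force: [1.4, -1.1, -1.2]
gripper_width: 0.0001
time_s: 13.7
tcp_pos: [0.5365, 0.2991, 0.1816]
eef_rot: [1.2, 89.8, -147.8]
contact_force: [-0.2, -1.4, -1.0]
gripper_width: 0.0002
t 13.70 n-heading 120.97 fin dir if aligned 30.97 | tan -0.2099 rad 0.1674 z 0.1816 [-0.2 -1.4 -1. ] [ 47.  17. -11.  -0. -63.  74.]
index pts 26 ang 22.964580318379163 [25.44 23.65 21.81 26.29 24.46 22.56 25.32 23.38 17.21 15.06 26.25 24.25
 22.19 20.06 17.89 15.65 13.37 29.22 27.24 25.18 23.06 20.87 18.61 30.34
 28.31 26.19]
fin 99 [0.52774765 0.04549028] 25.03 red 23 24.86
24.02001061587259
24.098757205528468
24.098707601112814
btn depth before/after 1.0004969 1.0012887
```

View pics/cmp.png

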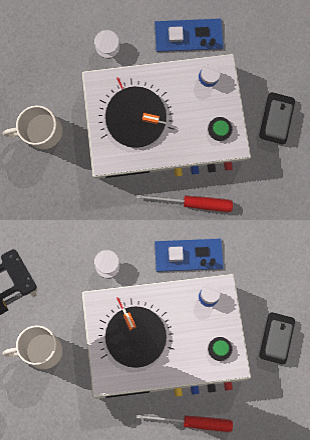

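Before (top half) and after (bottom half): the mug, spool, board, tin, mouse and screwdriver sit at the same pixels. The index at (124,308) meets the red line at (120,300), and the button is up again. I hand in.

```bash
python3 -c "
from plant import r
s=r.get_state();print(s['time_s'],s['contact_force'],s['qd'].round(2)); print(r.close_job())"
```

```text
13.8 [-0.27041749  0.3821727  -0.79008781] [-0.71 -0.77 -0.12  0.19  0.15 -0.1 ]
the job is handed in; nothing more can be done
None
```

I turned the dial onto the red line, pressed the green button fully down once and let it come back up. The job was handed in at 13.8 s; no verdict was given.

**Dial:** I pushed the fin's clockwise side with the closed fingertips, in two pushes with a camera check between them. The last picture put the index mark at 24.1° and the red line at about 24.85°. That is about 0.8 mm apart at the rim, against the 4 mm allowed. The cruder estimates disagreed slightly: the fin's centre gave 25.0° and a rough average over the bright mark pixels gave 23.0°. Those are still within about 2 mm of the line.

**Button:** The force passed 5 N and then hit a hard stop at 29 N, about 5 mm below the top. I take that as fully down, though I inferred the travel from force and finger height because the joint value can't be read. Afterwards its depth was within 1 mm of the value at the start, so it is up again.

**Other things:** The before and after pictures show the tin, mug, screwdriver, mouse, spool and board in the same places; I compared these by eye only. The arm was clear of everything when I handed in.

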